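# Move a spiny cactus offset with the tongs

## Robot

A 6-joint arm with a two-finger parallel gripper is mounted at the origin on the work surface. World frame = base frame: x ahead of the robot, y to its left, z up, the work surface at z = 0. Lengths are in m, angles in rad, forces in N, time in s.
With the tool pointing down it reaches from about 0.275 to 0.725 m from the base axis. Payload 15.9 kg.
Tool frame: the origin (TCP) lies where the fingers leave the gripper's body, on its centre line; the fingertips stand 73 mm ahead of it and the grasp point (between the pads) lies 54 mm ahead of it; z points along the fingers, x is the direction in which the jaws open and shut, and the axes are right-handed (so a half turn about z gives the same grasp; the last joint's range is limited). The gripper opens to 85 mm and grips with 20 to 120 N. Pads are 22 mm wide; open, the fingers measure 114 mm over their backs; the gripper's body (76 mm by 85 mm) begins 54 mm behind the grasp point. The pads swing forward as they close: fully open they stand 13 mm farther back than shut.
Start: joints at [-1.13, 0.213, -0.034, 1.323, 0, 1.571], TCP at [0.213, -0.452, 0.304] pointing down, gripper open.
Joint ranges: [-2.98, 2.98], [-0.74, 1.72], [-1.14, 1.35], [-2.1, 2.04], [-1.57, 1.44], [-3.14, 3.14]. Speed limits (rad/s): [1.89, 1.89, 2.39, 2.57, 3.14, 3.14].

## Interface

Orientations are given as [roll, pitch, yaw] about the fixed x, y, z axes, in that order (R = Rz(yaw) Ry(pitch) Rx(roll)).
In Python, from plant import r gives the robot as it stands. The module is installed in compiled form; this text tells all that it offers.
- The arm moves only by the tool step_arm, never from a script. Its argument "motion" is a list of rows, each a list of 3 entries, a list of its own where there are three numbers: the closure in counts, from 0 (fully open) to 255 (shut), then the shift along the tool's x, y, z in m, then the turn about the tool's z in rad. In form: [[grip, [x, y, z], yaw], ...]. A call has 1 to 5 rows; each row is the pose to reach, as a shift and turn from the pose commanded when the call began, along the tool's axes at that moment; what a row does not reach only later rows make up. A row lasts 1/12 s, in which the tool goes at most 41.7 mm and 7.16 degrees, less where a joint would pass 70% of its speed; a pose out of reach is approached as far as the arm can. A call with a gripper value outside its range is refused whole. The fingers move at their own pace and stop on an object; the grip force is fixed at half the most. Time passes only in rows, so rows that repeat a pose let the fingers close. It gives the time, the measured TCP pose, the force and the opening at its end, in the units of the state.
- r.get_obs(): the state, without advancing time (a new reading comes with each control period).
- r.get_image(name): name is "scene" or "top" or "wrist"; returns a dict with "image" (400x640x3 uint8, red, green, blue), "intrinsics" (3x3 intrinsics, pixels), "pose" (4x4, takes a point from camera to world coordinates). Camera axes: x right, y down, z forward; pixel columns grow to the right and rows downward; lengths in m; the calibration is good to about 2 mm. A picture is of the moment at which its call begins. There is no depth.
- r.close_job(): hands the job in, once; it reports no verdict.
The state is a dict: "t": time; "qpos": joint angles; "dq": joint speeds; "effort": joint torques, N m; "eef_pos": TCP position; "orientation": TCP orientation; "wrist_force": force on the tool from outside, world axes, zero at the start; "wrist_torque": the same for the moment, N m; "grip_width": opening from 0.0 (shut) to 1.0 (fully open).
Only numpy, scipy, OpenCV 4.12 (cv2) and the standard library are available. Lean on these libraries where they do the work, as an engineer would, in place of code of your own. Each camera call takes 0.05 s, during which the arm holds its last target.

## Task

Take the sprung tongs off the rail and use them to lift the short barrel cactus offset out of the tray and set it down upright on its cut base in the empty pot; it is spiny, so neither gripper nor arm may touch it, and it must not be dropped. Leave the two tall cuttings beside it undisturbed. Then hang the tongs back astride the rail between the trowel and the hand fork, leaving both of those hanging where they are.

Things in the scene. Friction and masses are not known exactly. Their poses are not given: they have to be found in the camera images.
- rail: Bench tool rail, fixed. Origin on the bench below the bar's middle. The steel bar, 10 mm thick, 240 mm long, runs along y, its axis 165 mm above the bench. Posts 14 mm thick, 175 mm high at y = +-110 mm, on wooden feet 90 (x) x 45 (y) x 12 mm. The tongs hang near the bar's middle, a tool about 50 mm to each side.
- tongs: Sprung steel tongs, 70 g, hanging astride the bar, jaws down. Origin inside the bow, where the bar's axis lies when they hang; z up, x = the way the arms open (across the rail), y along the rail. The bow's top is 9 mm above the origin; two flat arms 16 mm wide (y), 3 mm thick, hinged at x = +-12 mm, z = -1 mm, flare out and down to z = -130 mm; at rest their ends measure 72 mm outside.
- tongs_grip (a point): Midway between the rubber thumb rests (18 x 18 mm, 36 mm below the bow's origin) outside the arms: squeeze here along the tongs' x. They measure 49 mm across at rest, about 40 mm with the jaws on a 30 mm part; let out fully, the tongs are let go. The spring pushes back with about 3.5 N at first, 11 N at 40 mm; of each N beyond, about 0.28 N reaches the part.
- jaw_a (a point): Middle of the gripping face of the jaw pad (rubber, 16 mm wide along y, 18 mm high) on the tongs' +x arm, moving with it; at rest x = +28, z = -125 mm in the tongs' frame. The gap between the jaws is 56 mm at rest and shrinks about 3 mm per mm of squeeze at the thumb rests.
- jaw_b (a point): The same on the -x arm.
- trowel: Small trowel with wooden handle hanging by a wire hook on the rail beside the tongs. Origin on the bar's axis, z up. Hook top 10 mm above the origin; handle 20 mm thick from z = -22 to -85 mm; blade 46 mm wide along the rail, 3 mm thick, from z = -96 to -147 mm. Not to be disturbed.
- fork: Small three-tined hand fork on the other side of the tongs: same hook, handle, length and origin as the trowel; tines 46 mm wide along the rail from z = -97 to -147 mm. Not to be disturbed.
- tray: Shallow black cuttings tray, fixed, 160 (x) x 140 (y) x 25 mm high, walls and floor 4 mm thick. Origin: centre of its underside.
- barrel_offset: The short, round barrel cactus offset, 30 mm in diameter, 35 mm high, about 35 g, standing on the tray floor. Origin: centre of its flat cut base (20 mm across); z up along its axis. Its sides are upright from 6 to 28 mm above the base. Grip it there, only with the tongs' jaws.
- tall_cutting_a: Tall columnar cactus cutting, 28 mm in diameter, 100 mm high, standing loose on the tray, close to the offset (40 to 65 mm between axes). Origin: centre of its base. Not to be disturbed.
- tall_cutting_b: The other tall cutting, the same shape. Not to be disturbed.
- empty_pot: The empty one of three alike round concrete pots, fixed. Origin: centre of its underside. 75 mm high, outside 82 mm across at the foot and 100 mm at the rim, wall 6 mm, flat floor 6 mm thick (inside 70 mm across at the floor, 88 mm at the mouth).
- planted_pot_a: A pot of the same size and origin, fixed, planted with one cactus reaching 115 mm above the bench.
- planted_pot_b: A pot of the same size and origin, fixed, planted with two thin cacti reaching 125 mm above the bench.
Not all that is in view belongs to the job. Of the things that look like the tongs, the smaller one is meant. Leave any yellow look-alike of the empty_pot alone.

How it is judged:
By the outcome, as a careful person would: the job done as asked, in the order asked, and still so for the second after the job is handed in, with the robot touching nothing.
It also fails if it takes over 58 s, if anything falls off the work surface, if the arm or the gripper's body presses on something with over 40 N, if the wrist force passes 120 N, or if a joint passes its speed limit or range.

## Working session

There is one attempt and no reset: what is moved stays moved. The work goes in short steps, Python scripts to look and compute and a tool call to move; the robot and the scene stay as the last step left them, time stands still between calls to the robot, and variables do not carry over. Pictures are saved under pics/ and viewed, and the job is handed in when it is done.

Besides the shell and the picture viewer there is one more tool, called as name(argument=value, ...) on one line, values as JSON. step_arm: Moves the arm, as the interface text tells. Its arguments: {"type":"object","properties":{"motion":{"type":"array"}},"required":["motion"]}

```bash
mkdir -p pics; ls
cat > h.py <<'E'
import numpy as np, cv2
from plant import r
def snap(n,tag):
    d=r.get_image(n); cv2.imwrite(f'pics/{tag}.png',d['image'][:,:,::-1])
    np.savez(f'pics/{tag}.npz',image=d['image'],K=d['intrinsics'],T=d['pose']); return d
def load(tag): return np.load(f'pics/{tag}.npz')
def ray(d,u,v):
    K=d['K'] if 'K' in d else d['intrinsics']; T=d['T'] if 'T' in d else d['pose']
    w=T[:3,:3]@np.linalg.solve(K,[u,v,1.]); return T[:3,3],w
def onz(d,u,v,z):
    o,w=ray(d,u,v); return o+w*(z-o[2])/w[2]
def proj(d,p):
    K=d['K'];T=d['T']; c=T[:3,:3].T@(np.array(p)-T[:3,3]); c=K@c; return c[:2]/c[2]
def tri(l):
    A=np.zeros((3,3));b=np.zeros(3)
    for o,w in l:
        w=w/np.linalg.norm(w);P=np.eye(3)-np.outer(w,w);A+=P;b+=P@o
    return np.linalg.solve(A,b)
E
python3 - <<'E'
from h import *
for n in('scene','top','wrist'):
    d=snap(n,n+'0'); print(n,d['pose'].round(3).tolist(),d['intrinsics'].round(1).tolist())
print(r.get_obs())
E
```

```text
pics
scene [[-0.674, 0.505, -0.539, 1.04], [0.738, 0.442, -0.509, 0.492], [-0.019, -0.741, -0.671, 0.77], [0.0, 0.0, 0.0, 1.0]] [[392.6, 0.0, 315.3], [0.0, 392.6, 202.2], [0.0, 0.0, 1.0]]
top [[-0.003, -0.991, 0.133, 0.37], [-1.0, -0.001, -0.03, 0.009], [0.03, -0.133, -0.991, 1.066], [0.0, 0.0, 0.0, 1.0]] [[384.5, 0.0, 319.2], [0.0, 384.5, 200.3], [0.0, 0.0, 1.0]]
wrist [[0.427, -0.869, -0.251, 0.277], [-0.904, -0.41, -0.118, -0.422], [-0.001, 0.277, -0.961, 0.374], [0.0, 0.0, 0.0, 1.0]] [[357.2, 0.0, 315.2], [0.0, 357.2, 200.4], [0.0, 0.0, 1.0]]
{'t': 0.15, 'qpos': array([-1.12995201e+00,  2.13244874e-01, -3.49000500e-02,  1.32349239e+00,
        1.63612228e-05,  1.57078263e+00]), 'dq': array([ 9.04865594e-04, -2.35362516e-03,  7.13750914e-04,  8.43136285e-05,
       -9.28690369e-04, -8.98297024e-04]), 'effort': array([ 3.12120705e-03, -6.86406326e+01,  4.87247729e+01,  1.30917286e-02,
        2.94869760e-04,  8.48120430e-05]), 'eef_pos': array([ 0.21327069, -0.45201504,  0.30353486]), 'orientation': array([-3.14157628e+00,  8.40991369e-04, -1.12993831e+00]), 'wrist_force': array([-0.10804146,  0.24594722, -0.04631769]), 'wrist_torque': array([-0.02044448,  0.02785831, -0.05414682]), 'grip_width': 1.0003346891825413}
```

View pics/scene0.png

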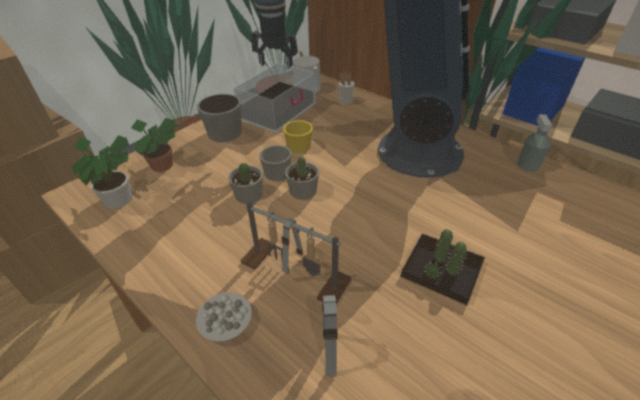

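View pics/top0.png

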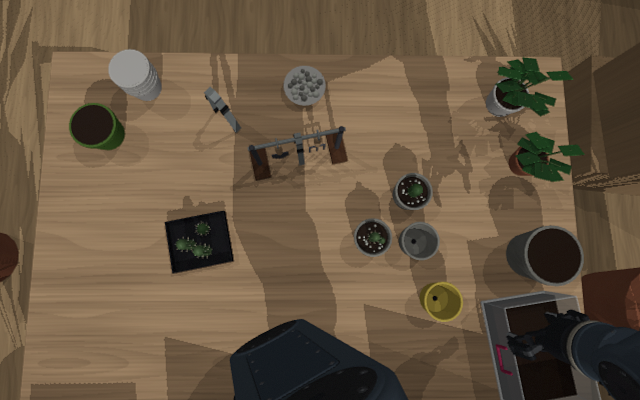

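View pics/wrist0.png

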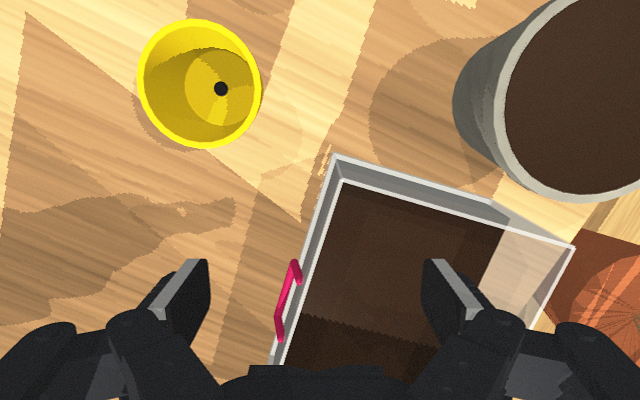

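The top view shows two tong-like things: the large one lying loose at (222,110) and the small one hanging on the rail at (300,150). The hanging one is smaller and on the rail, so it is the one meant. There are two empty pots: grey at (419,240), which is the one meant, and yellow at (442,300), which I leave alone. I'll enlarge these to confirm.

Run:
```python
import cv2,numpy as np
t=cv2.imread('pics/top0.png');s=cv2.imread('pics/scene0.png')
f=lambda i,x0,y0,w,h,k:cv2.convertScaleAbs(cv2.resize(i[y0:y0+h,x0:x0+w],None,fx=k,fy=k,interpolation=cv2.INTER_CUBIC),alpha=1.5,beta=15)
cv2.imwrite('pics/c1.png',f(t,200,80,160,110,5))
cv2.imwrite('pics/c2.png',f(s,230,190,130,110,5))
a=f(t,155,200,90,80,4);b=f(s,395,220,100,80,4);cv2.imwrite('pics/c3.png',np.hstack([a,b]))
a=f(t,340,160,130,170,3);b=f(s,220,110,120,100,3);b=cv2.copyMakeBorder(b,0,a.shape[0]-b.shape[0],0,0,0);cv2.imwrite('pics/c4.png',np.hstack([a,b]))
```

```text
(no output)
```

View pics/c1.png

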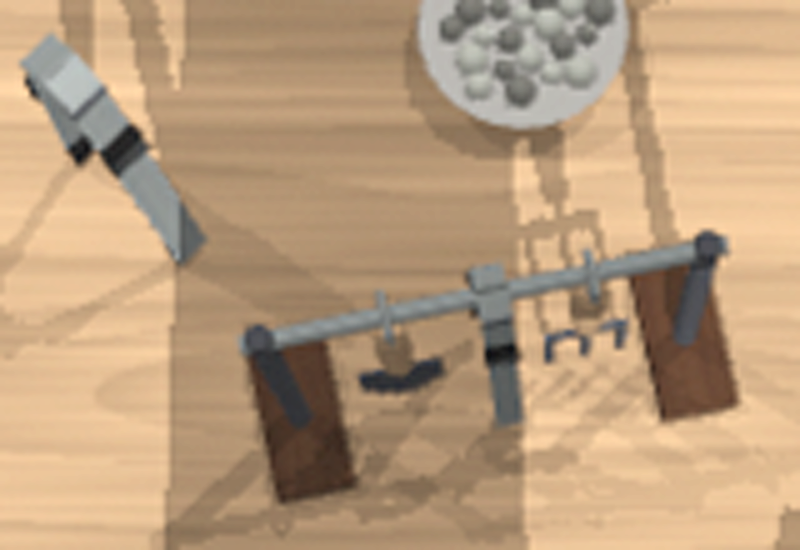

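View pics/c2.png

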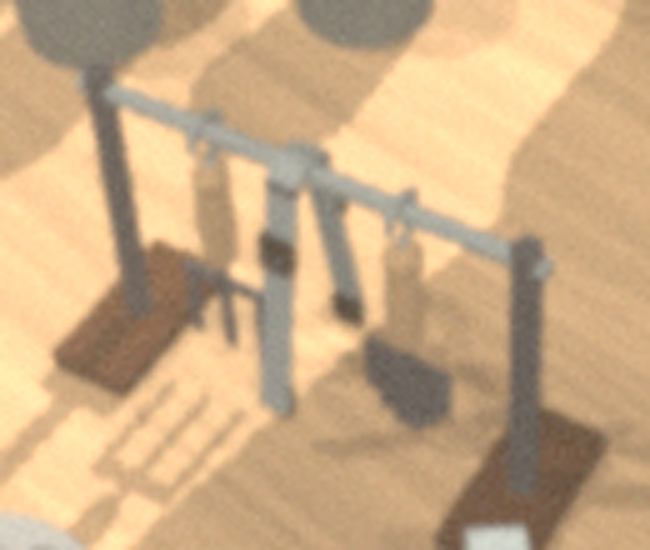

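View pics/c3.png

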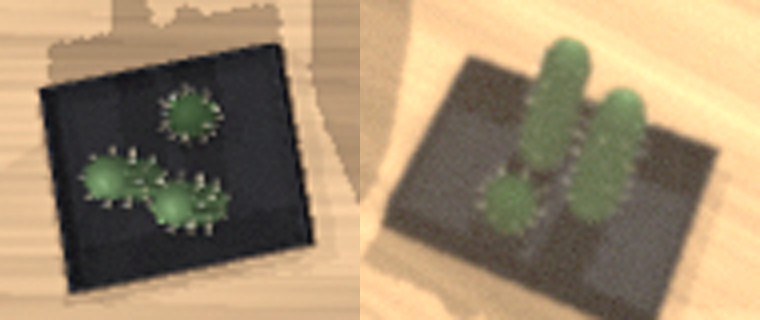

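View pics/c4.png

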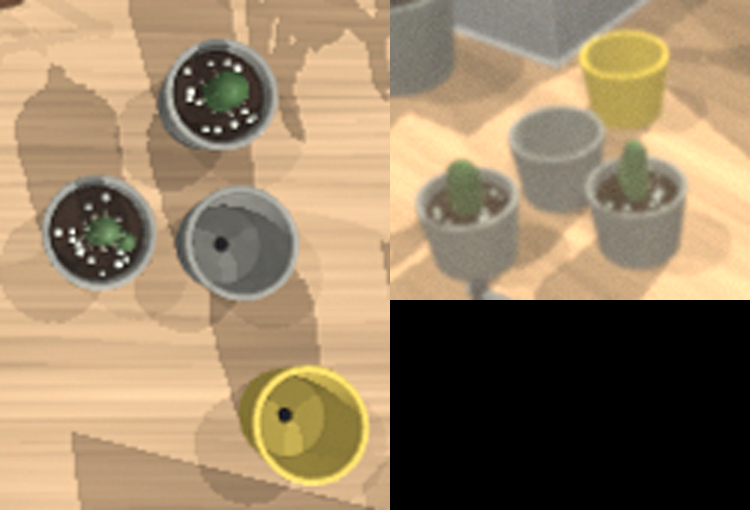

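Confirmed by the crops:
- **Tongs:** the small ones hang at top (298,136), between the trowel (top 277,143) and the fork (top 318,135).
- **Pot:** the grey empty pot is at top (420,241).
- **Barrel:** at top (202,229), the lone short one. The tall cuttings' tops are at (181,244) and (198,250).

Next, the positions.

Run:
```python
from h import *
t=load('top0');s=load('scene0')
P=lambda d,x,y,z:onz(d,x,y,z).round(4)
a=P(t,252,147.6,.175);b=P(t,341.6,128.6,.175);print('posts top',a,b,(a+b)/2,np.linalg.norm(a-b))
a2=P(s,230+525/5,190+242/5,.175);b2=P(s,230+98/5,190+72/5,.175);print('posts scene',a2,b2,(a2+b2)/2,np.linalg.norm(a2-b2))
print('bow',P(t,297.6,135.5,.174),P(s,230+300/5,190+158/5,.174))
print('trowel',P(t,276.8,142,.175),'fork',P(t,318.3,133,.175))
print('trowel s',P(s,230+403/5,190+195/5,.175),'fork',P(s,230+207/5,190+120/5,.175))
# barrel
hsv=lambda d:cv2.cvtColor(d['image'],cv2.COLOR_RGB2HSV)
for n,d,box in(('top',t,(155,200,245,280)),('scene',s,(395,220,495,300))):
    h=hsv(d);m=((h[...,0]>35)&(h[...,0]<85)&(h[...,1]>70)).astype(np.uint8)
    mm=np.zeros_like(m);x0,y0,x1,y1=box;mm[y0:y1,x0:x1]=m[y0:y1,x0:x1]
    k,l,st,c=cv2.connectedComponentsWithStats(mm)
    for i in range(1,k):
        if st[i,4]>20:print(n,st[i],c[i])
```

```text
posts top [0.6158 0.1408 0.175 ] [ 0.6637 -0.0726  0.175 ] [0.63975 0.0341  0.175  ] 0.21870978487484274
posts scene [0.6162 0.145  0.175 ] [ 0.6644 -0.0665  0.175 ] [0.6403  0.03925 0.175  ] 0.21692277427693019
bow [0.6463 0.033  0.174 ] [0.6422 0.0404 0.174 ]
trowel [0.6297 0.0823 0.175 ] fork [ 0.6524 -0.0165  0.175 ]
trowel s [0.6297 0.0893 0.175 ] fork [ 0.6532 -0.0063  0.175 ]
top [197 223  12  12 103] [202.27184466 228.42718447]
top [176 239  36  18 336] [193.         247.21130952]
scene [436 230  16  31 221] [443.54298643 244.51131222]
scene [448 243  18  31 284] [456.55633803 257.88380282]
scene [427 264  12  13 118] [432.33050847 269.90677966]
```

Run:
```python
from h import *
t=load('top0');s=load('scene0')
P=lambda d,x,y,z:onz(d,x,y,z).round(4)
b=tri([ray(t,202.3,228.4),ray(s,432.3,269.9)]);print('barrel tri',b, P(t,202.3,228.4,.026),P(s,432.3,269.9,.024))
# tall tops: crop coords
for n,tp,sc in(('A?',(155+104/4,200+176/4),(395+622/4-95+0,0)),):pass
for p in((181.2,244.3),(199,250.5)):print('tall top via top',P(t,*p,.095))
for p in((395+(570-360)/4,220+52/4),(395+(625-360)/4,220+105/4)):print('tall top via scene',P(s,*p,.095))
# tray corners top at rim
for p in((40,88),(277,44),(313,243),(70,292)):print('tray',P(t,155+p[0]/4,200+p[1]/4,.025))
# pot mouth
for nm,p,p2 in(('empty',(340+241/3,160+243/3),(220+(557-390)/3,110+135/3)),('pa',(340+220/3,160+94/3),(220+(637-390)/3,110+188/3)),('pb',(340+100/3,160+232/3),(220+(469-390)/3,110+195/3))):print(nm,P(t,*p,.075),P(s,*p2,.075))
```

```text
barrel tri [0.43327052 0.29306931 0.02241008] [0.4336 0.291  0.026 ] [0.4338 0.2944 0.024 ]
tall top via top [0.3901 0.3228 0.095 ]
tall top via top [0.3746 0.2784 0.095 ]
tall top via scene [0.3725 0.2846 0.095 ]
tall top via scene [0.3891 0.3277 0.095 ]
tray [0.451  0.3911 0.025 ]
tray [0.4806 0.2342 0.025 ]
tray [0.3476 0.2066 0.025 ]
tray [0.3164 0.3649 0.025 ]
empty [ 0.3972 -0.2823  0.075 ] [ 0.4019 -0.2718  0.075 ]
pa [ 0.5271 -0.2688  0.075 ] [ 0.4118 -0.1495  0.075 ]
pb [ 0.4069 -0.1605  0.075 ] [ 0.5254 -0.2636  0.075 ]
```

```bash
cat >> h.py <<'E'
def R(rpy):
    from scipy.spatial.transform import Rotation as Q
    return Q.from_euler('xyz',rpy).as_matrix()
def go(p,yaw):
    o=r.get_obs(); M=R(o['orientation']); d=M.T@(np.array(p)-o['eef_pos'])
    dy=-(yaw-o['orientation'][2]); dy=(dy+np.pi)%(2*np.pi)-np.pi
    print('t',round(o['t'],2),'pos',o['eef_pos'].round(4),'rpy',o['orientation'].round(4),'F',o['wrist_force'].round(1),'w',round(float(o['grip_width']),3),'shift',d.round(4),'turn',round(dy,4))
E
python3 -c "
from h import *
go([.643,.036,.31],.222)"
```

```text
t 0.15 pos [ 0.2133 -0.452   0.3035] rpy [-3.1416e+00  8.0000e-04 -1.1299e+00] F [-0.1  0.2 -0. ] w 1.0 shift [-0.258  -0.5969 -0.0062] turn -1.3519
```

step_arm(motion=[[0,[-0.01,-0.035,-0.006],-0.12],[0,[-0.028,-0.07,-0.006],-0.24],[0,[-0.043,-0.105,-0.006],-0.36],[0,[-0.06,-0.14,-0.006],-0.48],[0,[-0.075,-0.175,-0.006],-0.6]])

```text
t: 0.57
eef_pos: [0.3401, -0.308, 0.3099]
orientation: [-3.142, 0.0, -0.525]
wrist_force: [1.0, -1.0, 0.2]
grip_width: 1.001
```

```bash
python3 -c "
from h import *
go([.643,.036,.31],.222)"
```

```text
t 0.57 pos [ 0.3401 -0.308   0.3099] rpy [-3.1415e+00  2.0000e-04 -5.2460e-01] F [ 1.  -1.   0.2] w 1.001 shift [ 8.980e-02 -4.494e-01 -1.000e-04] turn -0.7466
```

step_arm(motion=[[0,[0.0,-0.04,0],-0.12],[0,[0.015,-0.08,0],-0.24],[0,[0.03,-0.12,0],-0.36],[0,[0.04,-0.16,0],-0.48],[0,[0.05,-0.2,0],-0.6]])

```text
t: 0.98
eef_pos: [0.4841, -0.1615, 0.3098]
orientation: [3.142, 0.0, 0.076]
wrist_force: [-0.4, -1.7, 0.3]
grip_width: 1.0
```

```bash
python3 -c "
from h import *
go([.643,.036,.31],.222)"
```

```text
t 0.98 pos [ 0.4841 -0.1615  0.3098] rpy [3.1416e+00 1.0000e-04 7.6000e-02] F [-0.4 -1.7  0.3] w 1.0 shift [ 0.1734 -0.1848 -0.0002] turn -0.146
```

step_arm(motion=[[0,[0.028,-0.03,0],-0.05],[0,[0.056,-0.06,0],-0.1],[0,[0.084,-0.09,0],-0.146],[0,[0.112,-0.12,0],-0.146],[0,[0.14,-0.15,0],-0.146]])

```text
t: 1.4
eef_pos: [0.613, -0.0019, 0.3097]
orientation: [-3.142, 0.0, 0.217]
wrist_force: [0.4, -1.2, 0.3]
grip_width: 1.003
```

step_arm(motion=[[0,[0.027,-0.036,0],0],[0,[0.027,-0.036,0],0],[0,[0.027,-0.036,0],0]])

```text
t: 1.65
eef_pos: [0.6313, 0.0393, 0.3087]
orientation: [-3.141, 0.001, 0.219]
wrist_force: [-0.2, -0.4, 0.5]
grip_width: 0.999
```

```bash
python3 -c "
from h import *
snap('wrist','w1')
go([.643,.036,.31],.222)"
```

```text
t 1.7 pos [0.6308 0.0378 0.3092] rpy [3.1416e+00 1.2000e-03 2.1760e-01] F [-0.1 -0.1 -1. ] w 1.001 shift [ 0.0115  0.0044 -0.0009] turn -0.0044
```

View pics/w1.png

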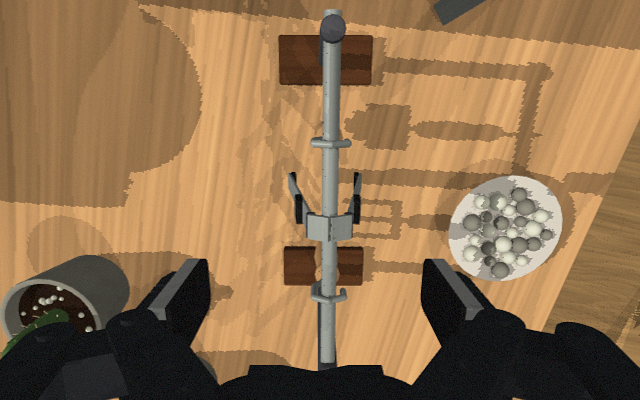

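The wrist view shows the bow of the small tongs at about (329,225), astride the bar. The hooks are at (331,142), the trowel, and (328,295), the fork. The large tongs are only a corner at (460,8), so the identity is confirmed.

Run:
```python
from h import *
d=load('w1')
f=lambda u,v,z:onz(d,u,v,z).round(4)
print('post',f(333,28,.175))
print('bow top',f(329.5,215,.174),f(329,238,.174), 'mid',f(329,226.5,.174))
p=f(331.5,60,.165);q=f(327,345,.165);e=p-q;print('bar',p,q,'yaw',np.arctan2(-e[0],e[1]))
print('trowel hook',f(331,142,.175),'fork',f(328.5,295,.175))
i=d['image'];cv2.imwrite('pics/c5.png',cv2.resize(i[120:320,240:420,::-1],None,fx=3,fy=3,interpolation=cv2.INTER_CUBIC))
```

```text
post [0.6175 0.1436 0.175 ]
bow top [0.6394 0.0426 0.174 ] [0.6425 0.028  0.174 ] mid [0.6407 0.0353 0.174 ]
bar [0.6205 0.1292 0.165 ] [ 0.6608 -0.0549  0.165 ] yaw 0.2155034888208365
trowel hook [0.6301 0.0857 0.175 ] fork [ 0.651  -0.0101  0.175 ]
```

View pics/c5.png

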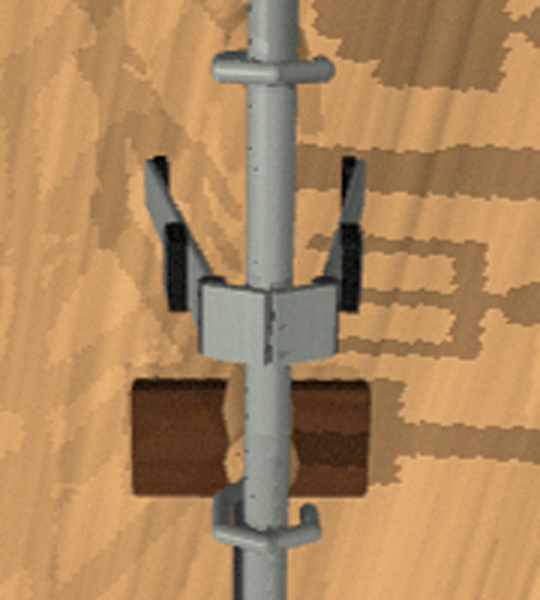

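step_arm(motion=[[0,[0.0095,0.0045,0.0],0],[0,[0.0095,0.0045,0.035],0],[0,[0.0095,0.0045,0.06],0],[0,[0.0095,0.0045,0.06],0],[0,[0.0095,0.0045,0.06],0]])

```text
t: 2.12
eef_pos: [0.64, 0.0334, 0.2498]
orientation: [-3.141, 0.002, 0.215]
wrist_force: [-0.5, 0.5, 0.8]
grip_width: 0.998
```

```bash
python3 -c "
from h import *
snap('wrist','w2')
go([.641,.0355,.182],.217)"
```

```text
t 2.17 pos [0.6408 0.0337 0.2513] rpy [ 3.1414e+00 -4.0000e-04  2.1490e-01] F [1.6 0.1 0.6] w 0.999 shift [ 0.0006 -0.0017  0.0693] turn -0.0021
```

View pics/w2.png

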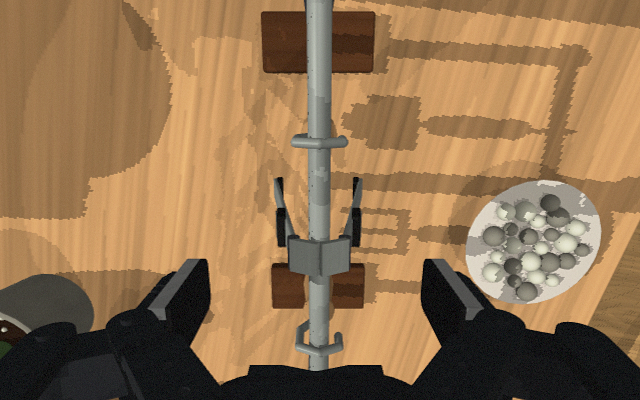

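Run:
```python
from h import *
d=load('w2')
f=lambda u,v,z:onz(d,u,v,z).round(4)
print('bow',f(319.5,241,.174),f(319,269,.174),f(319.3,255,.174))
print('hooks',f(320,141,.175),f(319,349,.175))
p=f(318,20,.165);q=f(319,310,.165);e=p-q;print(np.arctan2(-e[0],e[1]))
print('rests L/R', f(281,225,.129), f(357,225,.129))
```

```text
bow [0.6398 0.0425 0.174 ] [0.6425 0.0292 0.174 ] [0.6412 0.036  0.174 ]
hooks [0.6305 0.0855 0.175 ] [ 0.6516 -0.0118  0.175 ]
0.22090478183032805
rests L/R [0.6207 0.0293 0.129 ] [0.663  0.0385 0.129 ]
```

step_arm(motion=[[0,[0.0005,-0.002,0.03],0],[0,[0.0005,-0.002,0.055],0],[0,[0.0005,-0.002,0.068],0],[0,[0.0005,-0.002,0.069],0],[70,[0.0005,-0.002,0.069],0]])

```text
t: 2.58
eef_pos: [0.6415, 0.0365, 0.1825]
orientation: [3.141, -0.001, 0.216]
wrist_force: [0.5, 1.1, -0.2]
grip_width: 0.882
```

step_arm(motion=[[95,[0,0,0],0],[95,[0,0,0],0],[95,[0,0,0],0]])

```text
t: 2.83
eef_pos: [0.6418, 0.0368, 0.1824]
orientation: [3.141, -0.002, 0.216]
wrist_force: [0.6, 0.6, 0.5]
grip_width: 0.625
```

```bash
python3 -c "
from h import *
snap('wrist','w3');snap('scene','s3')
go([.641,.0355,.182],.218)
i=load('s3')['image'];cv2.imwrite('pics/c6.png',cv2.resize(i[150:320,220:360,::-1],None,fx=3.5,fy=3.5,interpolation=cv2.INTER_CUBIC))"
```

```text
t 2.93 pos [0.6414 0.0368 0.1817] rpy [ 3.1414e+00 -1.1000e-03  2.1600e-01] F [-0.4 -0.2  1.2] w 0.63 shift [-0.0007  0.0011 -0.0003] turn -0.002
```

View pics/w3.png

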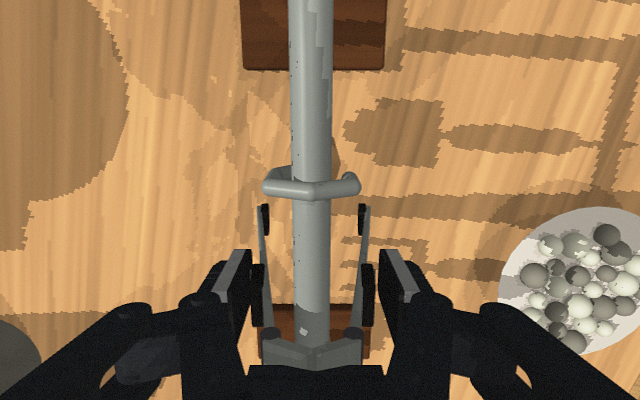

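View pics/c6.png

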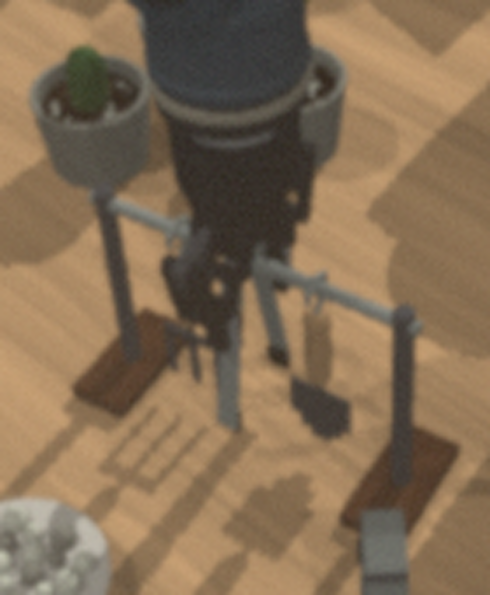

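Well centred; closing onto the thumb rests to about 45.5 mm.

step_arm(motion=[[110,[0,0,0],0],[119,[0,0,0],0],[119,[0,0,0],0],[119,[0,0,0],0],[119,[0,0,0],0]])

```text
t: 3.35
eef_pos: [0.6414, 0.0368, 0.1814]
orientation: [3.141, -0.001, 0.216]
wrist_force: [-0.6, 0.4, 5.6]
grip_width: 0.537
```

step_arm(motion=[[119,[0,0,-0.01],0],[119,[0,0,-0.02],0],[119,[0,0,-0.02],0]])

```text
t: 3.6
eef_pos: [0.6419, 0.0368, 0.2035]
orientation: [3.141, -0.003, 0.216]
wrist_force: [0.3, 0.2, -0.6]
grip_width: 0.535
```

```bash
python3 -c "
from h import *
snap('wrist','w4');snap('scene','s4')
go([.641,.0355,.34],.218)
i=load('s4')['image'];cv2.imwrite('pics/c7.png',cv2.resize(i[150:320,220:360,::-1],None,fx=3.5,fy=3.5,interpolation=cv2.INTER_CUBIC))"
```

```text
t 3.7 pos [0.6415 0.0368 0.2016] rpy [ 3.1414e+00 -1.2000e-03  2.1600e-01] F [ 0.2  0.2 -0.4] w 0.538 shift [-0.0006  0.0012 -0.1384] turn -0.002
```

View pics/w4.png

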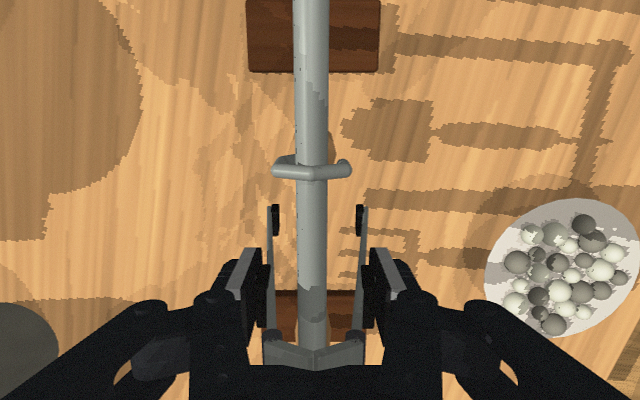

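View pics/c7.png

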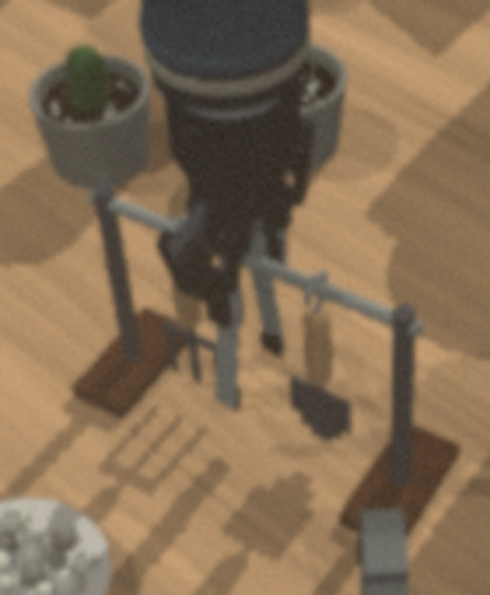

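step_arm(motion=[[119,[0,0,-0.035],0],[119,[0,0,-0.07],0],[119,[0,0,-0.105],0],[119,[0,0,-0.14],0],[119,[0,0,-0.15],0]])

```text
t: 4.12
eef_pos: [0.6415, 0.0368, 0.3561]
orientation: [3.141, -0.006, 0.216]
wrist_force: [-0.2, 0.8, -0.2]
grip_width: 0.537
```

```bash
python3 -c "
from h import *
go([.4335,.2925,.35],1.35)"
```

```text
t 4.12 pos [0.6415 0.0368 0.3561] rpy [ 3.1407 -0.0056  0.216 ] F [-0.2  0.8 -0.2] w 0.537 shift [-0.1484 -0.2943  0.005 ] turn -1.134
```

step_arm(motion=[[119,[-0.015,-0.03,0],-0.11],[119,[-0.03,-0.06,0],-0.22],[119,[-0.045,-0.09,0],-0.33],[119,[-0.06,-0.12,0],-0.45],[119,[-0.075,-0.15,0],-0.57]])

```text
t: 4.53
eef_pos: [0.5344, 0.1681, 0.3505]
orientation: [-3.141, 0.0, 0.792]
wrist_force: [0.2, -0.1, -1.3]
grip_width: 0.537
```

```bash
python3 -c "
from h import *
go([.4335,.2925,.35],1.35)"
```

```text
t 4.53 pos [0.5344 0.1681 0.3505] rpy [-3.1413e+00  4.0000e-04  7.9150e-01] F [ 0.2 -0.1 -1.3] w 0.537 shift [ 0.0176 -0.1592  0.0006] turn -0.5585
```

step_arm(motion=[[119,[0.005,-0.035,0],-0.12],[119,[0.01,-0.07,0],-0.24],[119,[0.015,-0.105,0],-0.36],[119,[0.018,-0.14,0],-0.48],[119,[0.018,-0.159,0],-0.56]])

```text
t: 4.95
eef_pos: [0.4337, 0.2945, 0.3507]
orientation: [-3.141, -0.0, 1.354]
wrist_force: [0.1, -0.2, -0.6]
grip_width: 0.533
```

step_arm(motion=[[119,[0,0,0.03],0],[119,[0,0,0.05],0],[119,[0,0,0.05],0]])

```text
t: 5.2
eef_pos: [0.4344, 0.2919, 0.2973]
orientation: [-3.138, 0.004, 1.347]
wrist_force: [-0.3, -0.9, -2.3]
grip_width: 0.532
```

```bash
python3 -c "
from h import *
snap('wrist','w5');snap('scene','s5');snap('top','t5')
go([.4335,.2925,.25],1.35)"
```

```text
t 5.35 pos [0.4362 0.2923 0.3019] rpy [ 3.1413e+00 -3.0000e-04  1.3456e+00] F [ 0.  -0.  -0.5] w 0.534 shift [-0.0004 -0.0027  0.0519] turn -0.0044
```

View pics/w5.png

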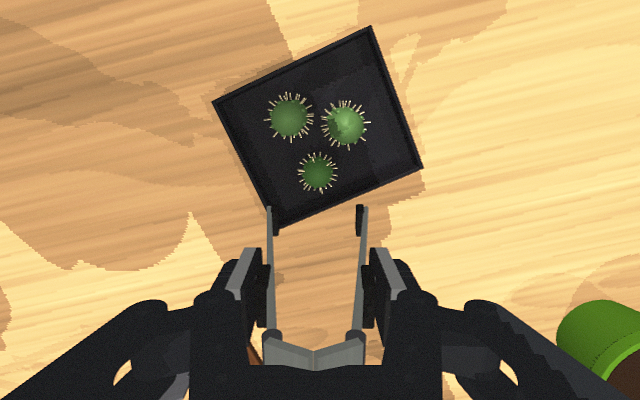

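View pics/s5.png

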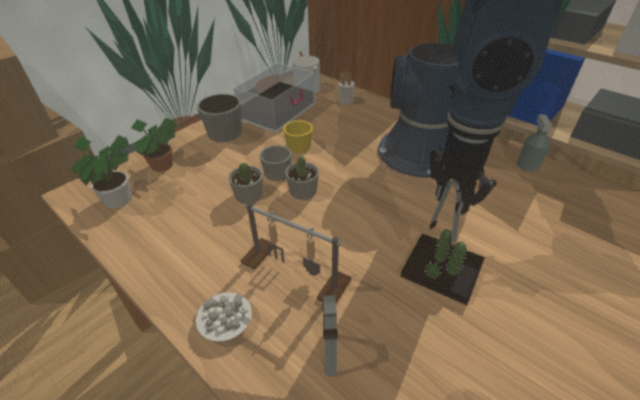

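The wrist view shows the barrel at (318,173), the tall tops at (289,117) and (346,124), and the jaws at (272,218) and (360,218). The tongs hang straight in the grip. The scene view shows the trowel and fork still hanging.

Run:
```python
from h import *
d=load('w5')
h=cv2.cvtColor(d['image'],cv2.COLOR_RGB2HSV);m=((h[...,0]>35)&(h[...,0]<85)&(h[...,1]>70)).astype(np.uint8)
m[:,:200]=0;m[:,440:]=0;m[240:]=0
m=cv2.morphologyEx(m,cv2.MORPH_OPEN,np.ones((7,7),np.uint8))
k,l,st,c=cv2.connectedComponentsWithStats(m)
for i in range(1,k):print(st[i],c[i],onz(d,*c[i],.026).round(4),onz(d,*c[i],.09).round(4))
f=lambda u,v,z:onz(d,u,v,z).round(4)
# jaws tips in hand (z = TCP-.1414)
z=.302-.1414
print('jaw tips', f(270,218,z),f(361,218,z))
print('tray',[f(*p,.025) for p in((212,102),(370,26),(423,167),(278,228))])
b=np.array([.4335,.2935])
```

```text
[ 271  100   36   35 1040] [288.21826923 117.075     ] [0.3764 0.2777 0.026 ] [0.3745 0.2832 0.09  ]
[ 328  108   36   36 1061] [345.3468426  125.12818096] [0.3954 0.3283 0.026 ] [0.39   0.3244 0.09  ]
[304 158  28  29 649] [317.06163328 172.78120185] [0.434  0.2923 0.026 ] [0.4214 0.2951 0.09  ]
jaw tips [0.4286 0.2639 0.1606] [0.4408 0.3183 0.1606]
tray [array([0.3475, 0.2119, 0.025 ]), array([0.3167, 0.3664, 0.025 ]), array([0.4513, 0.394 , 0.025 ]), array([0.4814, 0.2407, 0.025 ])]
```

```bash
python3 -c "
from h import *
go([.434,.2935,.215],1.45)"
```

```text
t 5.35 pos [0.4362 0.2923 0.3019] rpy [ 3.1413e+00 -3.0000e-04  1.3456e+00] F [ 0.  -0.  -0.5] w 0.534 shift [ 0.0007 -0.0024  0.0869] turn -0.1044
```

step_arm(motion=[[119,[0.0005,-0.0025,0.02],-0.05],[119,[0.0005,-0.0025,0.05],-0.104],[119,[0.0005,-0.0025,0.075],-0.104],[119,[0.0005,-0.0025,0.087],-0.104],[119,[0.0005,-0.0025,0.087],-0.104]])

```text
t: 5.77
eef_pos: [0.4334, 0.2928, 0.2127]
orientation: [-3.14, 0.002, 1.449]
wrist_force: [-0.7, -0.3, -1.1]
grip_width: 0.532
```

```bash
python3 -c "
from h import *
go([.434,.2935,.1625],1.45)
d=snap('wrist','w6');snap('scene','s6');go([.434,.2935,.1625],1.45)
d=load('w6');h=cv2.cvtColor(d['image'],cv2.COLOR_RGB2HSV);m=((h[...,0]>35)&(h[...,0]<85)&(h[...,1]>70)).astype(np.uint8)
m[:,:200]=0;m[:,440:]=0;m[330:]=0
m=cv2.morphologyEx(m,cv2.MORPH_OPEN,np.ones((7,7),np.uint8))
k,l,st,c=cv2.connectedComponentsWithStats(m)
for i in range(1,k):print(st[i],c[i],onz(d,*c[i],.026).round(4),onz(d,*c[i],.09).round(4))
i=load('s6')['image'];cv2.imwrite('pics/c8.png',cv2.resize(i[150:320,390:530,::-1],None,fx=3.5,fy=3.5,interpolation=cv2.INTER_CUBIC))
"
```

```text
t 5.77 pos [0.4334 0.2928 0.2127] rpy [-3.1398e+00  1.5000e-03  1.4493e+00] F [-0.7 -0.3 -1.1] w 0.532 shift [0.0008 0.0006 0.0502] turn -0.0007
t 5.87 pos [0.4343 0.2935 0.2153] rpy [ 3.1406e+00 -9.0000e-04  1.4494e+00] F [0.4 0.5 0.2] w 0.534 shift [-0.0001 -0.0004  0.0528] turn -0.0006
[ 260   99   51   50 2129] [284.72616252 122.98309065] [0.378  0.2772 0.026 ] [0.3745 0.2831 0.09  ]
[ 337  115   54   54 2254] [363.90417036 141.94853594] [0.398  0.3316 0.026 ] [0.3896 0.324  0.09  ]
[ 297  175   38   41 1182] [315.4500846  195.68443316] [0.4334 0.2923 0.026 ] [0.4162 0.2945 0.09  ]
```

View pics/w6.png

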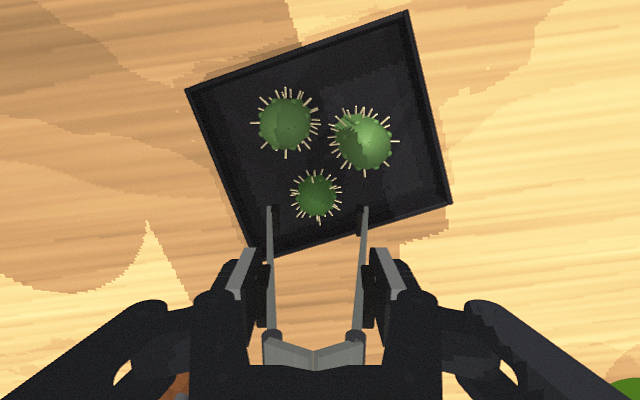

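View pics/c8.png

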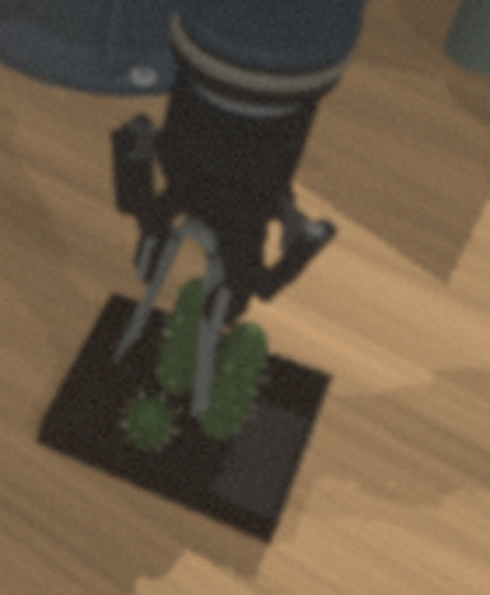

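step_arm(motion=[[119,[-0.0005,-0.0005,0.015],0],[119,[-0.0005,-0.0005,0.03],0],[119,[-0.0005,-0.0005,0.043],0],[119,[-0.0005,-0.0005,0.052],0],[119,[-0.0005,-0.0005,0.052],0]])

```text
t: 6.28
eef_pos: [0.4332, 0.2929, 0.1618]
orientation: [-3.141, 0.0, 1.45]
wrist_force: [-0.7, 0.1, -0.4]
grip_width: 0.533
```

```bash
python3 -c "
from h import *
snap('wrist','w7');snap('scene','s7');go([.434,.2935,.1625],1.45)
i=load('s7')['image'];cv2.imwrite('pics/c9.png',cv2.resize(i[190:310,400:500,::-1],None,fx=5,fy=5,interpolation=cv2.INTER_CUBIC))
"
```

```text
t 6.38 pos [0.4336 0.2932 0.163 ] rpy [ 3.1407e+00 -8.0000e-04  1.4498e+00] F [ 0.  -0.4  0.2] w 0.533 shift [0.0003 0.0004 0.0005] turn -0.0002
```

View pics/w7.png

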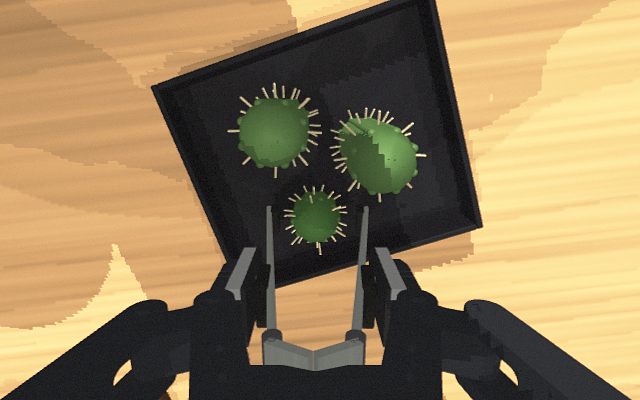

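View pics/c9.png

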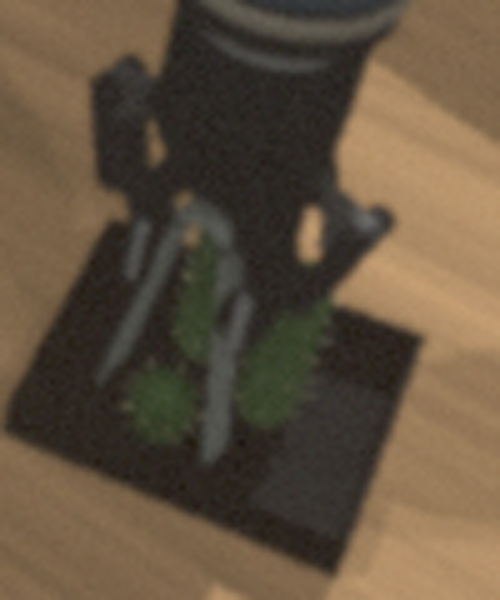

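```bash
python3 -c "
from h import *
d=load('w7');p=np.array([.4336,.2932,.163]);M=R([3.1407,-.0008,1.45])
for z in(.1414,.1464,.13):
  print([proj(d,p+M@[x,y,z]).round(0) for x in(-.022,0,.022) for y in (-.008,0,.008)])
h=cv2.cvtColor(d['image'],cv2.COLOR_RGB2HSV);m=((h[...,0]>35)&(h[...,0]<85)&(h[...,1]>70)).astype(np.uint8)
m[:,:272]=0;m[:,355:]=0;m[330:]=0;m[:180]=0
m=cv2.morphologyEx(m,cv2.MORPH_OPEN,np.ones((9,9),np.uint8))
k,l,st,c=cv2.connectedComponentsWithStats(m)
for i in range(1,k):print(st[i],c[i],onz(d,*c[i],.024).round(4),onz(d,*c[i],.03).round(4))
"
```

```text
[array([281., 203.]), array([281., 216.]), array([282., 228.]), array([317., 203.]), array([317., 216.]), array([317., 228.]), array([352., 203.]), array([352., 216.]), array([352., 228.])]
[array([282., 201.]), array([282., 213.]), array([282., 225.]), array([317., 201.]), array([317., 213.]), array([317., 225.]), array([352., 201.]), array([351., 213.]), array([351., 225.])]
[array([279., 209.]), array([279., 222.]), array([280., 234.]), array([317., 209.]), array([317., 222.]), array([317., 234.]), array([354., 209.]), array([354., 222.]), array([353., 234.])]
[ 294  192   45   50 1756] [315.20444191 217.73291572] [0.4343 0.2924 0.024 ] [0.4322 0.2926 0.03  ]
```

step_arm(motion=[[122,[-0.0005,0,0.002],0],[126,[-0.0005,0,0.002],0],[130,[-0.0005,0,0.002],0],[134,[-0.0005,0,0.002],0],[138,[-0.0005,0,0.002],0]])

```text
t: 6.8
eef_pos: [0.4331, 0.2925, 0.1601]
orientation: [3.141, -0.0, 1.45]
wrist_force: [-0.1, 0.1, -0.5]
grip_width: 0.46
```

step_arm(motion=[[142,[0,0,0],0],[146,[0,0,0],0],[150,[0,0,0],0],[150,[0,0,0],0],[150,[0,0,0],0]])

```text
t: 7.22
eef_pos: [0.4332, 0.2926, 0.1602]
orientation: [3.141, -0.001, 1.45]
wrist_force: [-0.1, 0.4, 5.4]
grip_width: 0.455
```

```bash
python3 -c "
from h import *
snap('wrist','w8');snap('scene','s8');go([.434,.2935,.1625],1.45)
i=load('s8')['image'];cv2.imwrite('pics/c10.png',cv2.resize(i[190:310,400:500,::-1],None,fx=5,fy=5,interpolation=cv2.INTER_CUBIC))
"
```

```text
t 7.32 pos [0.4332 0.2926 0.1602] rpy [ 3.1411e+00 -5.0000e-04  1.4500e+00] F [0.4 0.7 5.8] w 0.448 shift [ 0.001   0.0007 -0.0023] turn 0.0
```

View pics/w8.png

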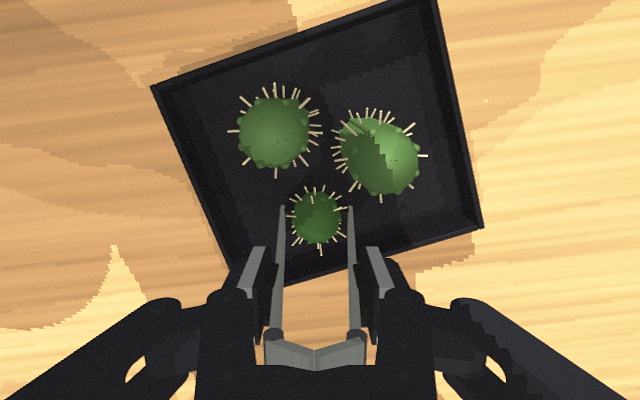

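View pics/c10.png

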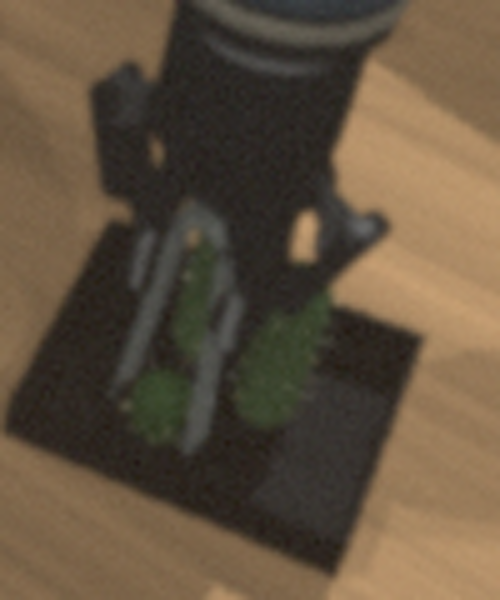

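step_arm(motion=[[154,[0,0,0],0],[154,[0,0,-0.005],0],[154,[0,0,-0.015],0],[154,[0,0,-0.03],0],[154,[0,0,-0.03],0]])

```text
t: 7.73
eef_pos: [0.4338, 0.293, 0.1927]
orientation: [3.139, -0.002, 1.45]
wrist_force: [1.3, -0.1, -0.8]
grip_width: 0.449
```

```bash
python3 -c "
from h import *
snap('wrist','w9');snap('scene','s9');go([.434,.2935,.35],1.45)
i=load('s9')['image'];a=cv2.resize(i[190:310,400:500,::-1],None,fx=4,fy=4,interpolation=cv2.INTER_CUBIC)
w=load('w9')['image'][150:310,240:400,::-1];w=cv2.resize(w,(480,480));cv2.imwrite('pics/c11.png',np.hstack([a[:480],w])[:,:800])
"
```

```text
t 7.83 pos [0.4333 0.2926 0.1904] rpy [ 3.1407e+00 -8.0000e-04  1.4500e+00] F [-0.1  0.3 -1.6] w 0.448 shift [ 0.0011  0.0008 -0.1596] turn -0.0
```

View pics/c11.png

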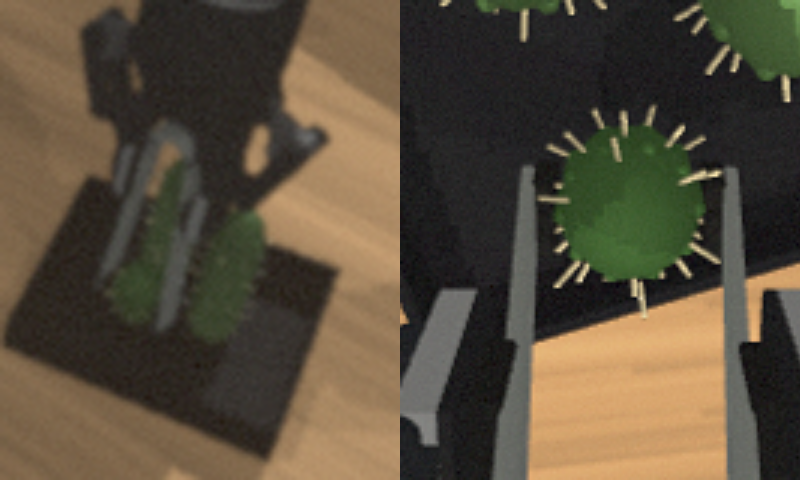

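The barrel is off the tray floor and held between the jaws. Lifting clear.

step_arm(motion=[[154,[0,0,-0.02],0],[154,[0,0,-0.05],0],[154,[0,0,-0.08],0],[154,[0,0,-0.11],0],[154,[0,0,-0.14],0]])

```text
t: 8.25
eef_pos: [0.4326, 0.2922, 0.3307]
orientation: [-3.141, 0.001, 1.45]
wrist_force: [0.8, 0.0, -2.1]
grip_width: 0.448
```

step_arm(motion=[[154,[0,0,-0.01],0],[154,[0,0,-0.01],0]])

```text
t: 8.42
eef_pos: [0.4336, 0.2929, 0.3419]
orientation: [3.139, -0.002, 1.45]
wrist_force: [-0.6, 0.6, -1.4]
grip_width: 0.444
```

```bash
python3 -c "
from h import *
snap('wrist','w10');snap('scene','s10');go([.41,.0,.34],.8)
i=load('s10')['image'];a=cv2.resize(i[120:310,380:540,::-1],None,fx=2.5,fy=2.5,interpolation=cv2.INTER_CUBIC)
w=load('w10')['image'][:,140:480,::-1];w=cv2.resize(w,(400,475));cv2.imwrite('pics/c12.png',np.hstack([a,w]))
"
```

```text
t 8.52 pos [0.4329 0.2924 0.3388] rpy [-3.1409e+00  6.0000e-04  1.4500e+00] F [ 0.6 -0.2 -2.2] w 0.449 shift [-0.293   0.0125 -0.001 ] turn 0.65
```

View pics/c12.png

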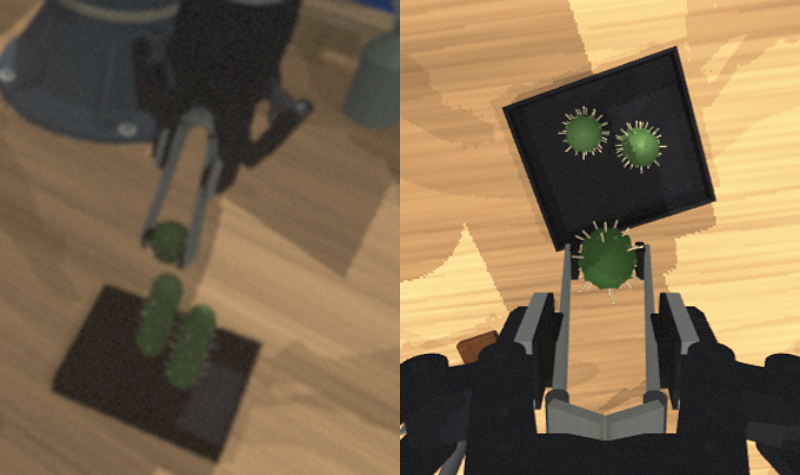

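The barrel hangs upright in the jaws and both tall cuttings still stand. Heading to the pot.

step_arm(motion=[[154,[-0.015,0.0005,0],0.05],[154,[-0.042,0.002,0],0.13],[154,[-0.074,0.003,0],0.22],[154,[-0.108,0.004,0],0.31],[154,[-0.142,0.006,0],0.4]])

```text
t: 8.93
eef_pos: [0.4207, 0.1494, 0.3379]
orientation: [-3.14, 0.002, 1.046]
wrist_force: [0.7, -0.5, -0.8]
grip_width: 0.45
```

```bash
python3 -c "
from h import *
go([.40,-.15,.34],.6)"
```

```text
t 8.93 pos [0.4207 0.1494 0.3379] rpy [-3.1397e+00  2.3000e-03  1.0465e+00] F [ 0.7 -0.5 -0.8] w 0.45 shift [-0.2695  0.1319 -0.0018] turn 0.4465
```

step_arm(motion=[[154,[-0.03,0.015,0],0.09],[154,[-0.06,0.029,0],0.18],[154,[-0.09,0.044,0],0.27],[154,[-0.12,0.059,0],0.36],[154,[-0.15,0.073,0],0.45]])

```text
t: 9.35
eef_pos: [0.4095, -0.0172, 0.3381]
orientation: [-3.14, 0.002, 0.596]
wrist_force: [0.8, 0.1, -0.3]
grip_width: 0.446
```

```bash
python3 -c "
from h import *
go([.399,-.278,.34],.218)"
```

```text
t 9.35 pos [ 0.4095 -0.0172  0.3381] rpy [-3.1401e+00  2.0000e-03  5.9570e-01] F [ 0.8  0.1 -0.3] w 0.446 shift [-0.155   0.21   -0.0019] turn 0.3777
```

step_arm(motion=[[154,[-0.019,0.026,0],0.08],[154,[-0.038,0.052,0],0.16],[154,[-0.057,0.077,0],0.24],[154,[-0.075,0.103,0],0.31],[154,[-0.094,0.128,0],0.378]])

```text
t: 9.77
eef_pos: [0.4043, -0.1758, 0.3381]
orientation: [-3.14, 0.002, 0.218]
wrist_force: [0.7, 0.5, -1.5]
grip_width: 0.448
```

step_arm(motion=[[154,[-0.006,0.025,0],0],[154,[-0.011,0.045,0],0],[154,[-0.014,0.055,0],0],[154,[-0.014,0.055,0],0],[154,[-0.014,0.055,0],0]])

```text
t: 10.18
eef_pos: [0.4033, -0.2308, 0.3388]
orientation: [-3.14, 0.001, 0.221]
wrist_force: [-0.7, -0.2, -1.5]
grip_width: 0.452
```

```bash
python3 -c "
from h import *
snap('wrist','w11');go([.399,-.278,.34],.218)"
```

```text
t 10.23 pos [ 0.4035 -0.2304  0.3391] rpy [-3.1404e+00  9.0000e-04  2.2210e-01] F [-0.3  0.2 -0.8] w 0.449 shift [-0.0149  0.0455 -0.0009] turn 0.0041
```

View pics/w11.png

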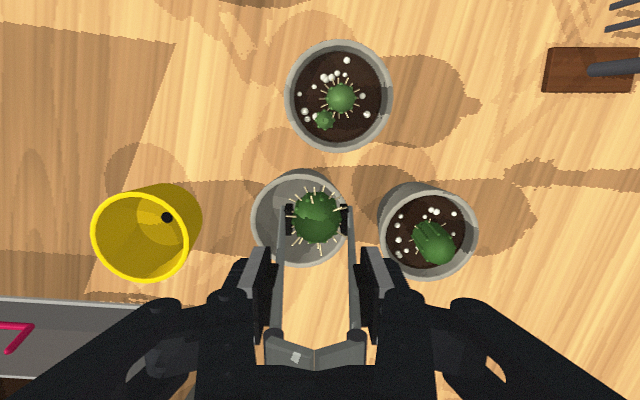

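Run:
```python
from h import *
d=load('w11');i=d['image'][150:290,230:390,::-1];cv2.imwrite('pics/c13.png',cv2.resize(i,None,fx=5,fy=5,interpolation=cv2.INTER_CUBIC)[:600])
```

```text
(no output)
```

View pics/c13.png

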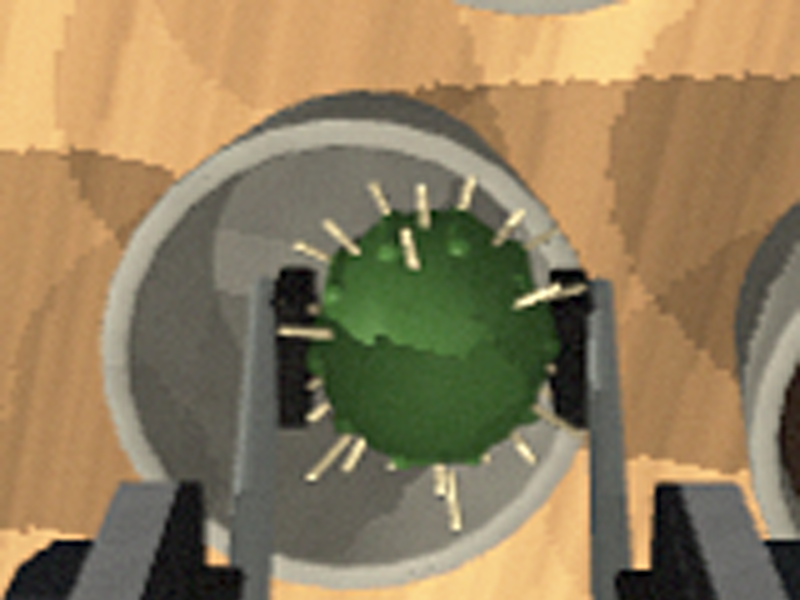

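Run:
```python
from h import *
from scipy.optimize import least_squares as L
d=load('w11')
P=np.array([onz(d,230+x/5,150+y/5,.075)[:2] for x,y in((103,345),(160,210),(250,140),(345,118),(460,145),(545,220),(345,588),(450,568),(145,475),(575,455))])
s=L(lambda p:np.hypot(*(P-p[:2]).T)-p[2],[.4,-.28,.05]);print(s.x,s.fun.round(4))
go([s.x[0],s.x[1],.21],.218)
```

```text
[ 0.39928908 -0.28202394  0.04881989] [ 0.0004 -0.0006  0.0001  0.0007  0.0003 -0.0009  0.0003 -0.     -0.0005
  0.0002]
t 10.23 pos [ 0.4035 -0.2304  0.3391] rpy [-3.1404e+00  9.0000e-04  2.2210e-01] F [-0.3  0.2 -0.8] w 0.449 shift [-0.0154  0.0496  0.1291] turn 0.0041
```

step_arm(motion=[[154,[-0.007,0.022,0],0],[154,[-0.0155,0.05,0],0],[154,[-0.0155,0.05,0.03],0],[154,[-0.0155,0.05,0.06],0],[154,[-0.0155,0.05,0.08],0]])

```text
t: 10.65
eef_pos: [0.3992, -0.2821, 0.2575]
orientation: [-3.14, 0.001, 0.223]
wrist_force: [-0.4, 0.5, -1.7]
grip_width: 0.449
```

step_arm(motion=[[154,[0,0,0],0],[154,[0,0,0],0]])

```text
t: 10.82
eef_pos: [0.3994, -0.2821, 0.2598]
orientation: [-3.14, 0.001, 0.223]
wrist_force: [0.7, 0.4, 0.3]
grip_width: 0.45
```

```bash
python3 -c "
from h import *
snap('wrist','w12');snap('scene','s12');go([.3993,-.282,.1625],.218)
i=load('s12')['image'];a=cv2.resize(i[60:220,200:340,::-1],None,fx=2.8,fy=2.8,interpolation=cv2.INTER_CUBIC)
w=load('w12')['image'][50:370,140:480,::-1];w=cv2.resize(w,(400,448));cv2.imwrite('pics/c14.png',np.hstack([a,w]))
"
```

```text
t 10.92 pos [ 0.4002 -0.283   0.2614] rpy [ 3.1403e+00 -1.2000e-03  2.2300e-01] F [0.1 0.2 0.6] w 0.45 shift [-0.0008 -0.0013  0.0989] turn 0.005
```

View pics/c14.png

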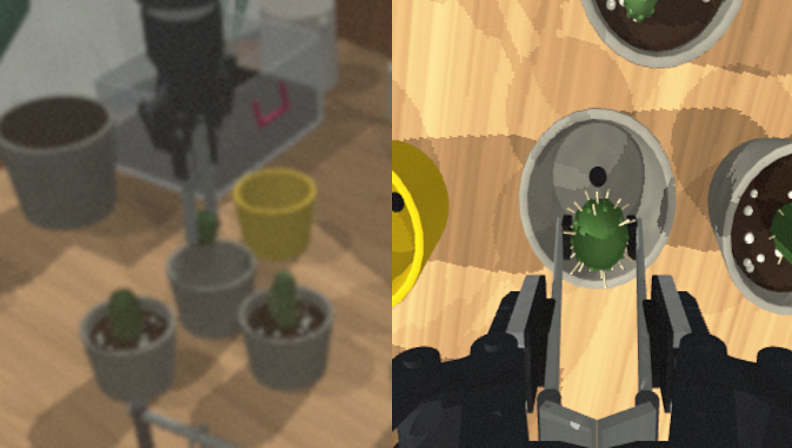

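step_arm(motion=[[154,[-0.001,-0.001,0.025],0],[154,[-0.001,-0.001,0.05],0],[154,[-0.001,-0.001,0.075],0],[154,[-0.001,-0.001,0.09],0],[154,[-0.001,-0.001,0.092],0]])

```text
t: 11.33
eef_pos: [0.3981, -0.282, 0.1669]
orientation: [-3.14, 0.001, 0.222]
wrist_force: [-1.1, 1.0, -1.1]
grip_width: 0.45
```

step_arm(motion=[[154,[0,0,0.001],0],[154,[0,0,0.002],0],[154,[0,0,0.002],0],[154,[0,0,0.002],0]])

```text
t: 11.67
eef_pos: [0.399, -0.2829, 0.1671]
orientation: [3.14, -0.001, 0.222]
wrist_force: [0.2, -0.2, -0.9]
grip_width: 0.442
```

```bash
python3 -c "
from h import *
go([.3993,-.282,.1625],.218)"
```

```text
t 11.67 pos [ 0.399  -0.2829  0.1671] rpy [ 3.1402e+00 -1.3000e-03  2.2210e-01] F [ 0.2 -0.2 -0.9] w 0.442 shift [ 0.0005 -0.0008  0.0046] turn 0.0041
```

step_arm(motion=[[154,[0,0,0.001],0],[154,[0,0,0.002],0],[154,[0,0,0.003],0],[154,[0,0,0.003],0],[154,[0,0,0.003],0]])

```text
t: 12.08
eef_pos: [0.3983, -0.2825, 0.1629]
orientation: [-3.141, 0.0, 0.222]
wrist_force: [-1.4, -0.3, -1.0]
grip_width: 0.447
```

step_arm(motion=[[154,[0,0,0.001],0],[154,[0,0,0.001],0],[154,[0,0,0.001],0]])

```text
t: 12.33
eef_pos: [0.3985, -0.2827, 0.1621]
orientation: [3.141, -0.0, 0.222]
wrist_force: [-1.5, -0.3, 3.0]
grip_width: 0.451
```

```bash
python3 -c "
from h import *
go([.3993,-.282,.1625],.218)
snap('wrist','w13');snap('scene','s13');go([.3993,-.282,.1625],.218)
i=load('s13')['image'];a=cv2.resize(i[60:220,200:340,::-1],None,fx=2.8,fy=2.8,interpolation=cv2.INTER_CUBIC)
w=load('w13')['image'][50:370,140:480,::-1];w=cv2.resize(w,(400,448));cv2.imwrite('pics/c15.png',np.hstack([a,w]))
"
```

```text
t 12.33 pos [ 0.3985 -0.2827  0.1621] rpy [ 3.1413e+00 -3.0000e-04  2.2190e-01] F [-1.5 -0.3  3. ] w 0.451 shift [ 0.0009 -0.0005 -0.0004] turn 0.0039
t 12.43 pos [ 0.3985 -0.2826  0.1621] rpy [ 3.1413e+00 -3.0000e-04  2.2210e-01] F [-0.  -0.3  3.8] w 0.448 shift [ 0.0009 -0.0005 -0.0004] turn 0.0041
```

View pics/c15.png

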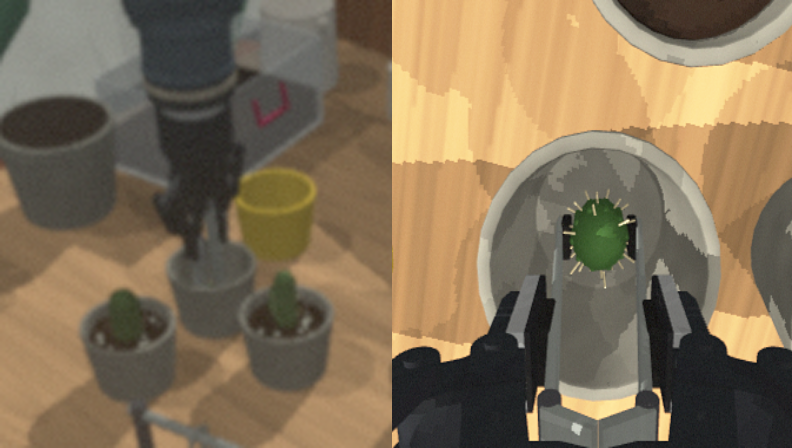

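Seated: contact force appears at the predicted height. Opening the jaws slowly.

step_arm(motion=[[147,[0,0,0],0],[142,[0,0,0],0],[138,[0,0,0],0],[134,[0,0,0],0],[130,[0,0,0],0]])

```text
t: 12.85
eef_pos: [0.3982, -0.2824, 0.1617]
orientation: [-3.141, 0.0, 0.222]
wrist_force: [0.4, -0.3, -0.9]
grip_width: 0.492
```

step_arm(motion=[[127,[0,0,0],0],[123,[0,0,0],0],[119,[0,0,0],0],[119,[0,0,0],0],[119,[0,0,0],0]])

```text
t: 13.27
eef_pos: [0.3983, -0.2826, 0.1619]
orientation: [-3.142, 0.0, 0.222]
wrist_force: [0.5, 0.0, -1.1]
grip_width: 0.533
```

```bash
python3 -c "
from h import *
snap('wrist','w14');go([.3993,-.282,.1625],.218)
w=load('w14')['image'][50:370,140:480,::-1];w=cv2.resize(w,None,fx=1.8,fy=1.8);cv2.imwrite('pics/c16.png',w)
"
```

```text
t 13.32 pos [ 0.3984 -0.2826  0.1619] rpy [ 3.1416 -0.      0.222 ] F [-0.8  0.9 -0.1] w 0.532 shift [ 0.001  -0.0004 -0.0006] turn 0.004
```

View pics/c16.png

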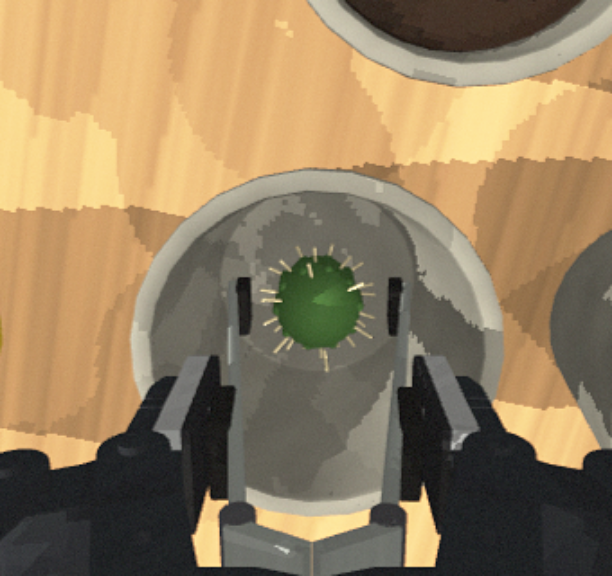

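The jaws are open, and clear of the barrel on both sides: jaws at x≈243 and 395, barrel 275–360. Lifting straight up.

step_arm(motion=[[119,[0,0,-0.01],0],[119,[0,0,-0.03],0],[119,[0,0,-0.055],0],[119,[0,0,-0.09],0],[119,[0,0,-0.125],0]])

```text
t: 13.73
eef_pos: [0.3978, -0.2822, 0.2888]
orientation: [-3.141, 0.0, 0.222]
wrist_force: [0.8, -0.8, -0.6]
grip_width: 0.537
```

step_arm(motion=[[119,[0,0,-0.035],0],[119,[0,0,-0.06],0],[119,[0,0,-0.06],0]])

```text
t: 13.98
eef_pos: [0.3992, -0.2832, 0.3527]
orientation: [3.136, -0.005, 0.222]
wrist_force: [1.7, -0.1, -1.0]
grip_width: 0.529
```

```bash
python3 -c "
from h import *
snap('wrist','w15');snap('scene','s15');go([.6414,.0368,.35],.216)
i=load('s15')['image'];a=cv2.resize(i[60:220,200:340,::-1],None,fx=2.8,fy=2.8,interpolation=cv2.INTER_CUBIC)
w=load('w15')['image'][50:370,140:480,::-1];w=cv2.resize(w,(400,448));cv2.imwrite('pics/c17.png',np.hstack([a,w]))
"
```

```text
t 14.08 pos [ 0.3986 -0.2827  0.3482] rpy [ 3.1399e+00 -1.5000e-03  2.2200e-01] F [ 0.4  0.1 -1.4] w 0.533 shift [ 0.3072 -0.2582 -0.0017] turn 0.006
```

View pics/c17.png

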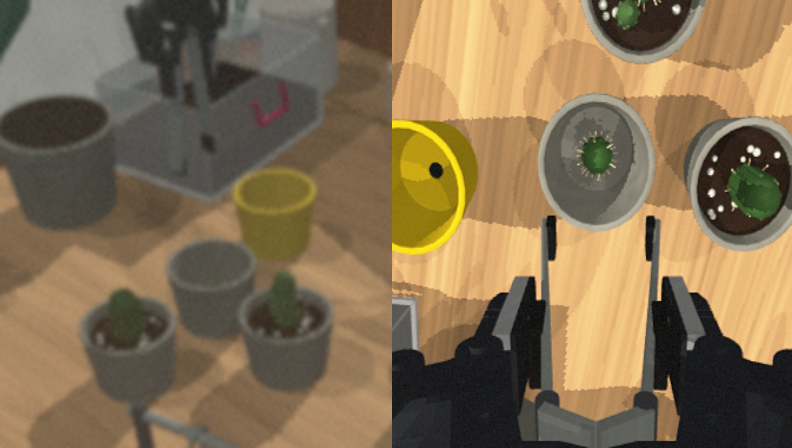

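The barrel stands upright at the pot's centre, at (597,155) in the crop, and the tongs are still straight in the grip. Back to the rail.

step_arm(motion=[[119,[0.015,-0.0125,-0.005],0],[119,[0.042,-0.035,-0.01],0],[119,[0.07,-0.058,-0.01],0],[119,[0.098,-0.081,-0.01],0],[119,[0.126,-0.104,-0.01],0]])

```text
t: 14.5
eef_pos: [0.4987, -0.1518, 0.3562]
orientation: [-3.141, 0.001, 0.222]
wrist_force: [0.9, -0.5, -1.0]
grip_width: 0.532
```

step_arm(motion=[[119,[0.028,-0.023,0],0],[119,[0.056,-0.047,0],0],[119,[0.084,-0.07,0],0],[119,[0.112,-0.094,0],0],[119,[0.14,-0.118,0],0]])

```text
t: 14.92
eef_pos: [0.6093, -0.0057, 0.3559]
orientation: [-3.141, 0.002, 0.222]
wrist_force: [0.8, -0.9, -0.1]
grip_width: 0.533
```

```bash
python3 -c "
from h import *
go([.6414,.0368,.36],.216)"
```

```text
t 14.92 pos [ 0.6093 -0.0057  0.3559] rpy [-3.1412e+00  1.8000e-03  2.2210e-01] F [ 0.8 -0.9 -0.1] w 0.533 shift [ 0.0407 -0.0344 -0.0041] turn 0.0061
```

step_arm(motion=[[119,[0.02,-0.018,0],0.006],[119,[0.035,-0.03,0],0.006],[119,[0.041,-0.0355,0],0.006],[119,[0.041,-0.0355,0],0.006],[119,[0.041,-0.0355,0],0.006]])

```text
t: 15.33
eef_pos: [0.6407, 0.0358, 0.3563]
orientation: [3.142, 0.001, 0.216]
wrist_force: [0.3, -1.6, -0.9]
grip_width: 0.534
```

```bash
python3 -c "
from h import *
snap('wrist','w16');snap('scene','s16')
go([.6414,.0368,.33],.216)"
```

```text
t 15.43 pos [0.6405 0.0351 0.3571] rpy [3.1414e+00 2.0000e-04 2.1500e-01] F [-0.6 -0.2  0.1] w 0.532 shift [ 0.0012 -0.0015  0.0271] turn -0.001
```

View pics/w16.png

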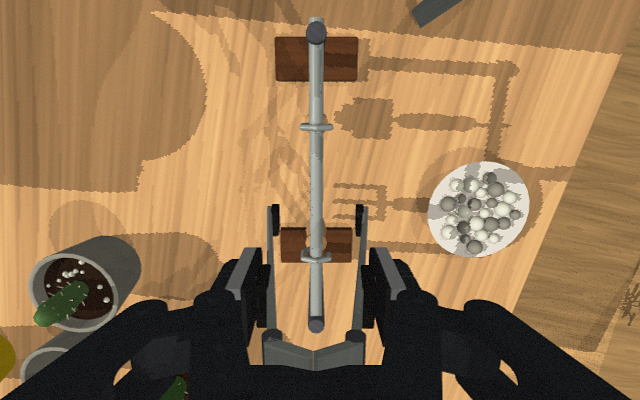

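step_arm(motion=[[119,[0.001,-0.0015,0.02],0],[119,[0.001,-0.0015,0.045],0],[119,[0.001,-0.0015,0.075],0],[119,[0.001,-0.0015,0.105],0],[119,[0.001,-0.0015,0.13],0]])

```text
t: 15.85
eef_pos: [0.6407, 0.0366, 0.2255]
orientation: [3.142, 0.0, 0.215]
wrist_force: [-0.8, -0.3, -0.8]
grip_width: 0.535
```

step_arm(motion=[[119,[0,0,0.02],0],[119,[0,0,0.03],0],[119,[0,0,0.03],0],[119,[0,0,0.03],0]])

```text
t: 16.18
eef_pos: [0.6417, 0.0373, 0.1978]
orientation: [3.141, -0.0, 0.215]
wrist_force: [0.5, -0.6, 0.4]
grip_width: 0.532
```

```bash
python3 -c "
from h import *
snap('wrist','w17');snap('scene','s17')
go([.6414,.0368,.1814],.216)
i=load('s17')['image'];a=cv2.resize(i[150:320,220:360,::-1],None,fx=2.8,fy=2.8,interpolation=cv2.INTER_CUBIC)
w=load('w17')['image'][:,140:480,::-1];w=cv2.resize(w,(400,476));cv2.imwrite('pics/c18.png',np.hstack([a,w]))
"
```

```text
t 16.28 pos [0.6424 0.0376 0.1987] rpy [ 3.1412e+00 -2.4000e-03  2.1560e-01] F [ 0.3 -0.7 -0.5] w 0.534 shift [-0.0012  0.0006  0.0173] turn -0.0004
```

View pics/c18.png

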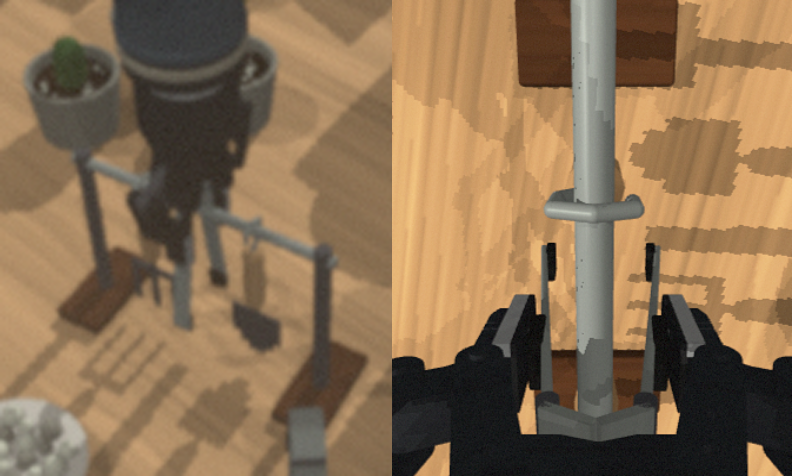

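step_arm(motion=[[119,[-0.001,0.0005,0.007],0],[119,[-0.001,0.0005,0.012],0],[119,[-0.001,0.0005,0.014],0],[119,[-0.001,0.0005,0.015],0],[119,[-0.001,0.0005,0.015],0]])

```text
t: 16.7
eef_pos: [0.6409, 0.0372, 0.1819]
orientation: [3.142, -0.0, 0.216]
wrist_force: [-0.3, -0.9, -0.8]
grip_width: 0.533
```

step_arm(motion=[[119,[0,0,0.001],0],[119,[0,0,0.0015],0],[119,[0,0,0.0015],0],[119,[0,0,0.0015],0]])

```text
t: 17.03
eef_pos: [0.6412, 0.0372, 0.1809]
orientation: [3.141, -0.001, 0.216]
wrist_force: [1.0, 0.1, 5.2]
grip_width: 0.534
```

The bow is resting on the bar, with about 5 N of contact. Opening the gripper gradually.

step_arm(motion=[[112,[0,0,0],0],[104,[0,0,0],0],[90,[0,0,0],0],[60,[0,0,0],0],[20,[0,0,0],0]])

```text
t: 17.45
eef_pos: [0.6408, 0.0372, 0.1802]
orientation: [-3.142, 0.0, 0.216]
wrist_force: [0.8, -0.4, -0.7]
grip_width: 0.887
```

step_arm(motion=[[0,[0,0,0],0],[0,[0,0,0],0],[0,[0,0,0],0],[0,[0,0,0],0],[0,[0,0,0],0]])

```text
t: 17.87
eef_pos: [0.6409, 0.0372, 0.1804]
orientation: [-3.142, 0.0, 0.216]
wrist_force: [-0.7, -0.8, -0.1]
grip_width: 0.997
```

```bash
python3 -c "
from h import *
snap('wrist','w18');snap('scene','s18')
go([.6414,.0368,.3],.216)
i=load('s18')['image'];a=cv2.resize(i[150:320,220:360,::-1],None,fx=2.8,fy=2.8,interpolation=cv2.INTER_CUBIC)
w=load('w18')['image'][:,140:480,::-1];w=cv2.resize(w,(400,476));cv2.imwrite('pics/c19.png',np.hstack([a,w]))
"
```

```text
t 17.97 pos [0.641  0.0372 0.1804] rpy [-3.1416e+00 -1.0000e-04  2.1600e-01] F [-0.4  0.   0.3] w 0.999 shift [ 0.0004  0.0005 -0.1196] turn 0.0
```

View pics/c19.png

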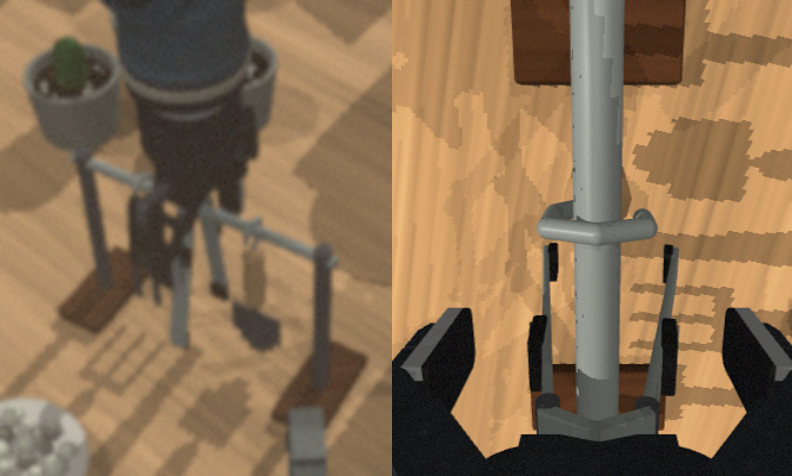

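The tongs are hanging free. Retreating straight up.

step_arm(motion=[[0,[0,0,-0.015],0],[0,[0,0,-0.04],0],[0,[0,0,-0.07],0],[0,[0,0,-0.1],0],[0,[0,0,-0.13],0]])

```text
t: 18.38
eef_pos: [0.6406, 0.0372, 0.3119]
orientation: [3.142, 0.0, 0.216]
wrist_force: [1.5, -0.2, -0.2]
grip_width: 0.999
```

step_arm(motion=[[0,[0,0,0],0],[0,[0,0,0],0],[0,[0,0,0],0],[0,[0,0,0],0],[0,[0,0,0],0]])

```text
t: 18.8
eef_pos: [0.6405, 0.0372, 0.3092]
orientation: [-3.141, 0.002, 0.216]
wrist_force: [0.6, 0.0, 0.1]
grip_width: 1.001
```

```bash
python3 -c "
from h import *
snap('wrist','w19');snap('scene','s19');snap('top','t19')
go([.6414,.0368,.3],.216)
i=load('s19')['image'];a=cv2.resize(i[150:320,220:360,::-1],None,fx=2.8,fy=2.8,interpolation=cv2.INTER_CUBIC)
w=load('w19')['image'][:,140:480,::-1];w=cv2.resize(w,(400,476));cv2.imwrite('pics/c20.png',np.hstack([a,w]))
d=load('w19');print([onz(d,*p).round(4) for p in((331,143,.175),(329,226,.174),(328,296,.175))])
i=load('t19')['image'];cv2.imwrite('pics/c21.png',cv2.resize(i[120:340,140:500,::-1],None,fx=2.2,fy=2.2,interpolation=cv2.INTER_CUBIC))
"
```

```text
t 18.95 pos [0.6407 0.0372 0.3098] rpy [-3.1414e+00  1.0000e-03  2.1590e-01] F [-0.1  0.   0.3] w 1.003 shift [0.0006 0.0005 0.0098] turn -0.0001
[array([0.6395, 0.0829, 0.175 ]), array([0.6498, 0.0332, 0.174 ]), array([ 0.6599, -0.0134,  0.175 ])]
```

View pics/c20.png

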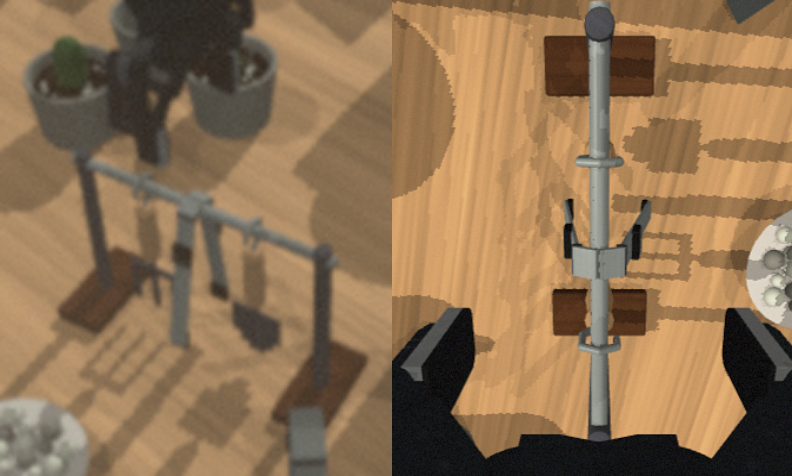

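View pics/c21.png

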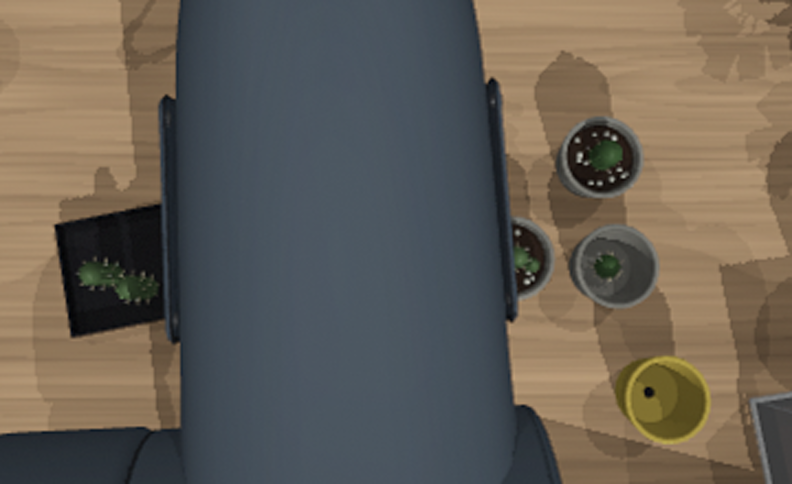

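View pics/s19.png

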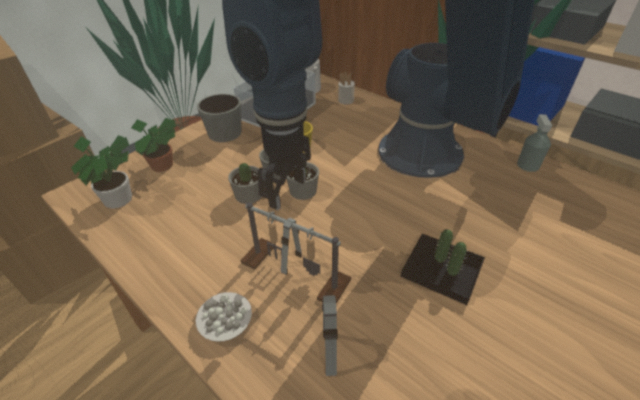

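step_arm(motion=[[0,[0,0,-0.02],0],[0,[0,0,-0.04],0],[0,[0,0,-0.04],0],[0,[0,0,-0.04],0],[0,[0,0,-0.04],0]])

```text
t: 19.37
eef_pos: [0.6409, 0.0372, 0.3497]
orientation: [-3.141, 0.001, 0.216]
wrist_force: [-0.1, 0.5, 0.1]
grip_width: 1.001
```

step_arm(motion=[[0,[0,0,0],0],[0,[0,0,0],0],[0,[0,0,0],0],[0,[0,0,0],0],[0,[0,0,0],0]])

```text
t: 19.78
eef_pos: [0.6409, 0.0372, 0.3503]
orientation: [-3.142, 0.0, 0.216]
wrist_force: [-0.4, -0.2, 0.4]
grip_width: 0.999
```

step_arm(motion=[[0,[0,0,0],0],[0,[0,0,0],0],[0,[0,0,0],0],[0,[0,0,0],0],[0,[0,0,0],0]])

```text
t: 20.2
eef_pos: [0.6409, 0.0372, 0.3504]
orientation: [-3.142, -0.0, 0.216]
wrist_force: [0.4, 0.2, -1.0]
grip_width: 1.001
```

```bash
python3 -c "
from h import *
snap('wrist','w20');snap('scene','s20')
i=load('s20')['image'];a=cv2.resize(i[150:320,220:360,::-1],None,fx=2.8,fy=2.8,interpolation=cv2.INTER_CUBIC)
w=load('w20')['image'][80:300,200:440,::-1];w=cv2.resize(w,(400,476));cv2.imwrite('pics/c22.png',np.hstack([a,w]));print(r.get_obs()['t'])
"
```

```text
20.3
```

View pics/c22.png

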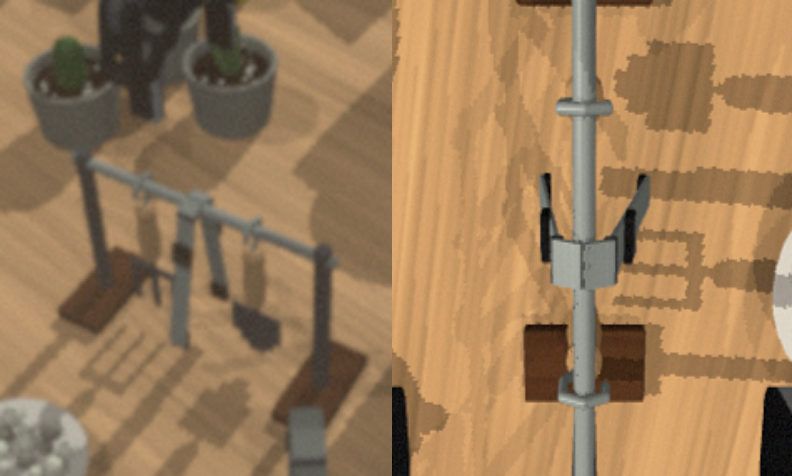

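The last views show the tongs hanging still astride the bar, tilted only about 3° and unchanged over 1.3 s. Trowel and fork are in place and the gripper is clear. Handing in.

```bash
python3 -c "
from plant import r
print(r.close_job())"
```

```text
the job is handed in; nothing more can be done
None
```

The job is done and handed in at about 20 s of the 58 s allowed. The hand-in call gives no verdict, so what follows rests on my own camera and force checks.

I squeezed the small hanging tongs at their thumb rests, lifted them off the rail, and gripped the barrel offset only between their jaws. I set it down in the grey empty pot, where contact came at the height I expected, and hung the tongs back on the bar between the trowel and the fork.

**Last checks**
- **Barrel:** upright, near the middle of the pot floor.
- **Tall cuttings:** both still standing in the tray.
- **Trowel and fork:** hanging at the same spacing from the tongs as before. The small wrist forces and my pictures gave no sign that they were touched.
- **Gripper:** open and clear, about 170 mm above where it let the tongs go.

**What differed**
- **Tongs' hang:** they now hang tilted about 3° across the rail, where at the start they hung nearly straight. They looked the same in two pictures 1.3 s apart, so I left them.
- **Camera disagreement:** early on, the scene and top cameras differed by 5–10 mm for some positions, so I used the wrist camera for the final approaches.

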